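# Open the saucer dispenser and hold its sprung carrier down for loading

## Robot

A 6-joint arm with a two-finger parallel gripper is mounted at the origin on the work surface. World frame = base frame: x ahead of the robot, y to its left, z up, the work surface at z = 0. Lengths are in m, angles in rad, forces in N, time in s.
With the tool pointing down it reaches from about 0.3 to 0.775 m from the base axis. Payload 14.6 kg.
Tool frame: the origin (TCP) lies at the very end of the fingers, on their centre line; the grasp point (between the pads) lies 19 mm behind it; z points along the fingers, y is the line along which they close (so a half turn about z gives the same grasp; the last joint's range is limited). The gripper opens to 94 mm and grips with 3 to 60 N. Pads are 16 mm wide; open, the fingers measure 119 mm over their backs; the gripper's body (75 mm by 177 mm) begins 78 mm behind the grasp point.
Start: joints at [-1.226, 0.3, 1.521, -0, 1.321, -0.067], TCP at [0.22, -0.504, 0.205] pointing down, gripper open.
Joint ranges: [-3.03, 3.03], [-0.79, 2.21], [0.23, 2.52], [-1.04, 4.18], [0, 3.07], [-2.55, 2.55]. Speed limits (rad/s): [2.22, 2.22, 2.57, 3.14, 3.14, 3.14].

## Interface

Orientations are given as [roll, pitch, yaw] about the fixed x, y, z axes, in that order (R = Rz(yaw) Ry(pitch) Rx(roll)).
In Python, from station import ctrl, cams gives the robot as it stands. The module is installed in compiled form; this text tells all that it offers.
- The arm moves only by the tool arm_command, never from a script. Its argument "plan" is a list that holds one entry, the list of rows, each a list of 7 numbers: the shift along the tool's x, y, z in fractions of the full range, 1 being 500 mm, then the turn, a rotation vector about the tool's x, y, z in normalised numbers (1 is 4 rad), then the closure, from -1 (fully open) to 1 (shut). A call has 1 to 12 rows; each row is the pose to reach, as a shift and turn from the pose commanded when the call began, along the tool's axes at that moment; what a row does not reach only later rows make up. A row lasts 1/10 s, in which the tool goes at most 50 mm and 8.59 degrees, less where a joint would pass 70% of its speed; a pose out of reach is approached as far as the arm can. A call with a gripper value outside its range is refused whole. The fingers move at their own pace and stop on an object; "squeeze" is the grip in N (left out, the last holds). Time passes only in rows, so rows that repeat a pose let the fingers close. It gives the time, the measured TCP pose, the force, the opening and the grip force at its end, in the units of the state.
- ctrl.get_obs(): the state, without advancing time (a new reading comes with each control period).
- cams.camera(name): name is "scene" or "top"; returns (picture, depth): 480x640x3 uint8, blue, green, red; 480x640 float32, m along the optical axis (not along the pixel's ray), 0 where there is no reading.
- cams.camera_info(name): a dict with "fx", "fy", "cx", "cy" (pixels), "dist_coeffs" ([k1, k2, p1, p2, k3] as OpenCV has them; the pictures are not rectified), "world_to_cam" (4x4, takes a point from world to camera coordinates). Camera axes: x right, y down, z forward; pixel columns grow to the right and rows downward; lengths in m; the calibration is good to about 2 mm. A picture is of the moment at which its call begins. camera_info takes no time and is no camera call.
- ctrl.hand_in(): hands the job in; it is judged then, once.
The state is a dict: "time_s": time; "qpos": joint angles; "joint_vel": joint speeds; "tau": joint torques, N m; "ee_pos": TCP position; "eef_rot": TCP orientation; "force": force on the tool from outside, world axes, zero at the start; "moment": the same for the moment, N m; "grip_width": finger opening in m; "grip_force": force on a finger pad.
Only numpy, scipy, OpenCV 4.12 (cv2) and the standard library are available. Lean on these libraries where they do the work, as an engineer would, in place of code of your own. Each camera call takes 0.05 s, during which the arm holds its last target. There are 200 camera calls.

## Task

Open the wide steel saucer dispenser: take its loose lid by the upright grip at its edge, tip the lid up about 15 degrees with the edge across from the grip still resting on the rim, lift it off and lay it flat, grip upwards, wholly on the black rubber mat, without dropping it. Then with the closed fingertips push the sprung round carrier inside the dispenser down 25 mm from its rest height (give or take 5 mm) and finish while holding it there, so that saucers could be loaded. Do not touch the narrow dispenser, and leave the saucers, the white tub and the wire basket where they are.

Things in the scene. Friction and masses are not known exactly. Their poses are not given: they have to be found in the camera images.
- dispenser: Wide saucer dispenser, fixed: an upright round stainless steel drum, 130 mm outside diameter, 5 mm wall (120 mm inside), rim 120 mm above the table, with a black foot ring (140 mm diameter, 14 mm high). It stands to the left or the right of the mat. Origin: centre of its underside, on the table; z up.
- lid: Loose white plastic lid on the wide dispenser, 80 to 140 g: a disc 136 mm wide, 5 mm thick, on the rim; under it a plug 112 mm wide, 6 mm deep, with 4 mm play in the mouth. Origin: centre of the plug's underside (114 mm above the table while seated); z up; x from the centre to the grip, at the start within about 60 degrees of straight away from the robot (world +x).
- lid_grip (a point): Where to pinch the lid's grip: an upright white plastic block 34 mm long along the lid's radius (lid x), 12 mm thick along lid y, 31 mm high (from 11 to 42 mm above the lid's origin). The point is on its middle line, 48 mm from the lid's centre, 32 mm above the lid's origin, 21 mm above the disc. Axes as the lid's.
- lid_back (a point): Point at the lid's edge farthest from the grip where the disc's underside rests on the rim: 65 mm from the lid's centre on its -x side, 6 mm above the lid's origin. Tipping the lid up turns it about this point.
- carrier (a joint): Travel of the sprung carrier, in m: 0 at rest (up), growing as it is pressed straight down, at most 0.045. It springs back up when let go. Force needed: about 4 N to start it, about 10 N at 25 mm, about 14 N at the bottom; nearly frictionless.
- carrier_top (a point): Centre of the top face of the carrier, a flat bare metal disc, 112 mm in diameter, inside the wide dispenser under its lid, guided so that it moves only up and down. The point is 12 mm below the rim at rest (108 mm above the table), 37 mm below the rim (83 mm above the table) when pressed 25 mm.
- mat: Black rubber mat, 190 x 190 x 4 mm, fixed to the table between the two dispensers; the lid goes here. Origin: centre of its underside; its top is 4 mm above the table.
- cup_tube: Narrow steel cup dispenser, fixed: 90 mm in diameter (100 mm at its foot), 138 mm high to the top of its small centre knob. On the other side of the mat from the wide one. Leave it alone. Origin: centre of its underside.
- saucers: Stack of white saucers, 114 mm in diameter, 50 mm high, loose. Leave it alone. Origin: centre of its underside.
- tub: Open white plastic tub, 110 x 150 x 70 mm, loose. Leave it alone. Origin: centre of its underside.
- basket: Small brass-coloured wire serving basket, 100 x 80 x 70 mm with a wire handle reaching 130 mm from its centre along its x, loose. Leave it alone. Origin: centre of its underside.
Mind the look-alikes: they are no part of the job. What is shaped like the lid but yellow is not meant.

How it is judged:
On the way, in this order (a step that is already met when the one before it is completed fails the run):
1. lid tipped up by more than 0.15 rad with the edge farthest from the grip still on the dispenser's rim (angle between lid's own z axis and vertical above 0.15 rad and z of lid_back in the frame of dispenser between 0.1 and 0.14 m and horizontal distance between lid_back and dispenser below 0.085 m and contact force between the fingers and lid above 0.5 N), for 0.1 s.
2. lid laid flat on the mat, grip up, and let go (horizontal distance between lid and mat below 0.06 m and height (world z) of lid below 0.012 m and angle between lid's own z axis and vertical below 0.1 rad and contact force between the fingers and lid below 0.1 N), for 0.3 s.
At the end, for the whole second after the job is handed in: Lid lying flat (within 0.1 rad), grip up, on the mat with its centre within 60 mm of the mat's centre, not touched by the fingers; the fingertips hold the carrier pressed 19 to 31 mm down with a force of 3 to 25 N, through the last second (all of step 2 and linear speed of lid below 0.02 m/s and value of joint carrier between 0.019 and 0.031 m and contact force between the fingers and dispenser between 3 and 25 N and contact force between lid and mat above 0.2 N); the arm keeps its last pose, push and grip.
It fails at once if the stack of saucers was moved more than 25 mm (distance of saucers from where it was at the start of the episode above 0.025 m).
It fails at once if the white tub was moved more than 25 mm (distance of tub from where it was at the start of the episode above 0.025 m).
It fails at once if the wire basket was moved more than 25 mm (distance of basket from where it was at the start of the episode above 0.025 m).
It fails at once if the narrow dispenser was touched (contact force between the arm and cup_tube above 2 N).
It fails at once if the lid was dropped (falls free of the fingers faster than 0.6 m/s) (linear speed of lid above 0.6 m/s and contact force between the fingers and lid below 0.05 N).
It also fails if it takes over 51 s, if anything falls off the work surface, if the arm or the gripper's body presses on something with over 40 N, if the wrist force passes 120 N, or if a joint passes its speed limit or range.

## Working session

There is one attempt and no reset: what is moved stays moved. The work goes in short steps, Python scripts to look and compute and a tool call to move; the robot and the scene stay as the last step left them, time stands still between calls to the robot, and variables do not carry over. Pictures are saved under pics/ and viewed, at most 10 in all, crops included, and the job is handed in when it is done.

Besides the shell and the picture viewer there is one more tool, called after ">>>" by a JSON object that holds its "api" and its "payload". arm_command: Moves the arm, as the interface text tells. Its arguments: {"type":"object","properties":{"plan":{"type":"array"},"squeeze":{"type":"number"}},"required":["plan"]}

```bash
mkdir -p pics; cat > h.py <<'E'
import numpy as np,cv2
from station import ctrl,cams
def grab(n):
    im,d=cams.camera(n); return im,d,cams.camera_info(n)
def KD(i): return np.array([[i['fx'],0,i['cx']],[0,i['fy'],i['cy']],[0,0,1.]]),np.array(i['dist_coeffs'],float)
def ray(i,px):
    K,D=KD(i);u=cv2.undistortPoints(np.array(px,float).reshape(-1,1,2),K,D).reshape(-1,2)
    T=np.array(i['world_to_cam']);R=T[:3,:3];o=-R.T@T[:3,3]
    return o,np.c_[u,np.ones(len(u))]@R
def onz(i,px,z):
    o,d=ray(i,px);return o+d*((z-o[2])/d[:,2])[:,None]
def cloud(i,d):
    v,u=np.mgrid[:480,:640];o,r=ray(i,np.c_[u.ravel(),v.ravel()])
    return (o+r*d.reshape(-1,1)).reshape(480,640,3)
E
python3 - <<'E'
from h import *
for n in("scene","top"):
    im,d,i=grab(n);cv2.imwrite(f"pics/{n}0.png",im);np.savez(f"{n}0.npz",im=im,d=d)
    o,_=ray(i,[[320,240]]);print(n,o,i['fx'],i['dist_coeffs'])
o=ctrl.get_obs();print(o['time_s'],o['ee_pos'],o['eef_rot'],o['force'])
E
```

```text
scene [ 0.95076141 -0.63957045  1.34452133] 601.9625584384453 [0.02121732 0.         0.         0.         0.        ]
top [ 0.40873087 -0.05261702  1.60031345] 598.151994298635 [0.04645302 0.         0.         0.         0.        ]
0.1 [ 0.22004574 -0.50381064  0.20496019] [-3.14057839e+00 -3.59043593e-05  4.11794994e-01] [-0.10166145  1.19266692 -0.11609608]
```

View pics/top0.png

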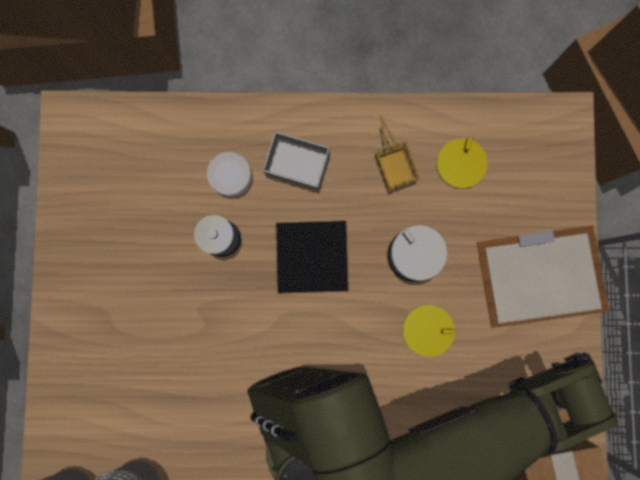

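View pics/scene0.png

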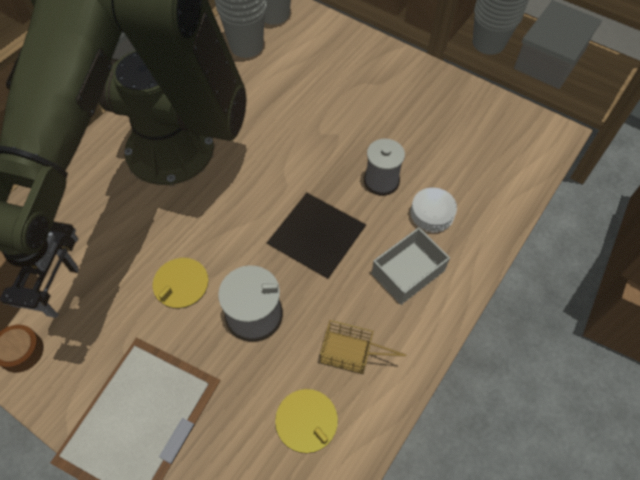

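The top view shows the white lid on the steel drum at (418,253), its grip at about (408,238), the mat at (312,257) and the narrow dispenser at (215,235). In the scene view the lid is at (250,293) and its grip at (269,289). The look-alikes with the lid's shape are the yellow ones at (462,163) and (429,331) in the top view. The white one on the drum is the one meant. Next I measure it and confirm in an enlarged crop.

```bash
python3 - <<'E'
from h import *
crops=[]
for n,c in(("top",(418,253)),("scene",(250,293))):
    f=np.load(n+"0.npz");im,d=f['im'],f['d'];i=cams.camera_info(n)
    P=cloud(i,d);g=cv2.cvtColor(im,cv2.COLOR_BGR2GRAY)
    v,u=np.mgrid[:480,:640];near=(np.hypot(u-c[0],v-c[1])<45)&(d>0)
    z=P[...,2]
    disc=near&(z>.115)&(z<.135);gr=near&(z>.14)&(z<.175)
    A=P[disc];(cx,cy),r=cv2.minEnclosingCircle(A[:,:2].astype(np.float32))
    print(n,"disc",len(A),np.median(A,0),"circ",cx,cy,r)
    G=P[gr];print(" grip n",len(G),G.mean(0),"zmax",G[:,2].max(), "box",cv2.minAreaRect(G[:,:2].astype(np.float32)))
    # circle from brightness contour
    m=(disc|gr).astype(np.uint8);cs,_=cv2.findContours(m,0,1);k=max(cs,key=cv2.contourArea)
    E=cv2.fitEllipse(k);print(" ell",E,"->z.125",onz(i,[E[0]],.125))
    if n=="top" or 1:
        mm=((g<45)&(np.hypot(u-(312 if n=="top" else 316),v-(257 if n=="top" else 235))<65)).astype(np.uint8)
        cs,_=cv2.findContours(mm,0,1);k=max(cs,key=cv2.contourArea)
        q=onz(i,cv2.boxPoints(cv2.minAreaRect(k)) if n=="top" else cv2.approxPolyDP(k,8,True).reshape(-1,2),.004);print(" mat",q.mean(0),q[:,:2].round(3).tolist(),"z",np.median(P[mm>0][:,2]))
    crops.append(cv2.resize(im[c[1]-40:c[1]+40,c[0]-40:c[0]+40],(400,400),interpolation=2))
cv2.imwrite("pics/crop0.png",np.hstack(crops))
E
```

```text
top disc 2256 [ 0.50202031 -0.26117764  0.12658567] circ 0.5034765601158142 -0.2607666254043579 0.06913654506206512
 grip n 80 [ 0.54151934 -0.22902548  0.15549912] zmax 0.16571727878319686 box ((0.5418904423713684, -0.2296895682811737), (0.03282054141163826, 0.012287549674510956), 37.62252426147461)
 ell ((418.7386169433594, 252.24136352539062), (53.69233703613281, 54.29953384399414), 132.8075408935547) ->z.125 [[ 0.50407245 -0.25968345  0.125     ]]
 mat [0.4995792  0.00966059 0.004     ] [[0.588, 0.106], [0.595, -0.079], [0.411, -0.085], [0.404, 0.098]] z 0.005732501622988773
scene disc 2551 [ 0.50083958 -0.26609448  0.12510699] circ 0.502668023109436 -0.26079779863357544 0.06937798112630844
 grip n 118 [ 0.54119741 -0.23338066  0.15200366] zmax 0.16078118823025545 box ((0.540480375289917, -0.23179669678211212), (0.032678864896297455, 0.015521055087447166), 32.148990631103516)
 ell ((248.25657653808594, 292.8170166015625), (54.82484817504883, 60.5736083984375), 75.12760925292969) ->z.125 [[ 0.50332236 -0.26319385  0.125     ]]
 mat [0.50010154 0.00729465 0.004     ] [[0.408, 0.094], [0.416, -0.085], [0.593, -0.077], [0.584, 0.098]] z 0.0037643525575512538
```

View pics/crop0.png

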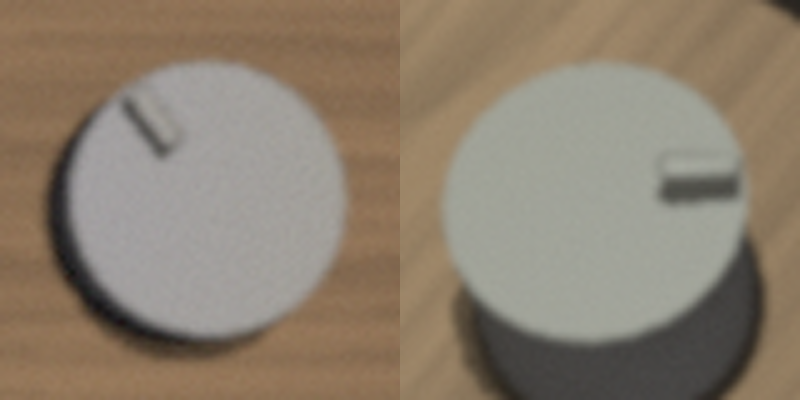

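The crop confirms it: a white disc on the steel drum, with its grip at the upper left in the top view. Both views agree:
- Lid: centre (0.503, -0.261), disc top at z 0.125, yaw about 0.66.
- Grip: (0.541, -0.231), top at about 0.156.
- Mat: centre (0.500, 0.008).

These match the sizes given, so I move above the grip.

The manual's scale: shifts go in shares of 500 mm and turns go in shares of 4 rad. Converting my numbers, 403 mm is 0.806, 380 mm is 0.76, -0.25 rad is -0.0625.

>>> {"api": "arm_command", "payload": {"plan": [[[0.07,-0.02,0,0,0,-0.005,-1],[0.14,-0.04,0,0,0,-0.0125,-1],[0.21,-0.062,0,0,0,-0.02,-1],[0.28,-0.084,0,0,0,-0.025,-1],[0.35,-0.106,0,0,0,-0.03,-1],[0.42,-0.126,0,0,0,-0.035,-1],[0.49,-0.148,0,0,0,-0.04,-1],[0.56,-0.168,0,0,0,-0.045,-1],[0.63,-0.19,0,0,0,-0.05,-1],[0.7,-0.212,0,0,0,-0.055,-1],[0.76,-0.23,0.006,0,0,-0.06,-1],[0.806,-0.244,0.01,0,0,-0.0625,-1]]], "squeeze": 25}}

```text
time_s: 1.3
ee_pos: [0.5417, -0.2294, 0.1999]
eef_rot: [-3.141, 0.0, 0.664]
force: [0.5, -0.1, 0.2]
grip_width: 0.0941
grip_force: 0.0
```

```bash
python3 - <<'E'
from h import *
im,d,i=grab("scene");j,_,k=grab("top")
o=ctrl.get_obs();print(o['time_s'],o['ee_pos'],o['eef_rot'],o['qpos'],o['force'],o['grip_width'])
cv2.imwrite("pics/a1.png",np.hstack([cv2.resize(im[215:365,170:320],(400,400)),cv2.resize(j[180:330,340:490],(400,400))]))
E
```

```text
1.4 [ 0.54183626 -0.22892243  0.19949354] [-3.14022781e+00  3.53497906e-04  6.64846427e-01] [-4.62131709e-01  3.90674269e-01  1.41356317e+00  2.74150693e-04
  1.33873963e+00  4.43755198e-01] [ 0.00533069 -0.42622753 -0.85743837] 0.09452998449103489
```

View pics/a1.png

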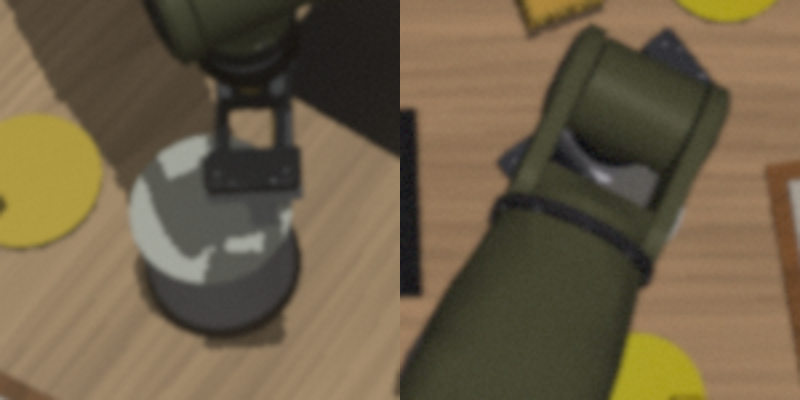

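The gripper hovers over the lid with one finger on each side of the grip; in this view the arm hides the grip itself. Descending and pinching next.

Scaled: 69 mm is 0.138, 66 mm is 0.132.

>>> {"api": "arm_command", "payload": {"plan": [[[0,0.002,0.03,0,0,0,-1],[0,0.002,0.07,0,0,0,-1],[0,0.002,0.1,0,0,0,-1],[0,0.002,0.12,0,0,0,-0.6],[0,0.002,0.132,0,0,0,-0.2],[0,0.002,0.138,0,0,0,0.2],[0,0.002,0.138,0,0,0,0.6],[0,0.002,0.138,0,0,0,1],[0,0.002,0.138,0,0,0,1],[0,0.002,0.138,0,0,0,1],[0,0.002,0.138,0,0,0,1],[0,0.002,0.138,0,0,0,1]]], "squeeze": 25}}

```text
time_s: 2.6
ee_pos: [0.5413, -0.2317, 0.1315]
eef_rot: [3.142, -0.0, 0.662]
force: [0.1, -0.4, 1.2]
grip_width: 0.0253
grip_force: 0.0
```

>>> {"api": "arm_command", "payload": {"plan": [[[0,0,0,0,0,0,1],[0,0,0,0,0,0,1],[0,0,0,0,0,0,1],[0,0,0,0,0,0,1],[0,0,0,0,0,0,1]]], "squeeze": 25}}

```text
time_s: 3.1
ee_pos: [0.5412, -0.2317, 0.1314]
eef_rot: [-3.142, 0.0, 0.662]
force: [-0.5, 0.2, -1.5]
grip_width: 0.0117
grip_force: 25.0
```

Scaled: -29.7 mm is -0.0594, -10.1 mm is -0.0202, 0.27 rad is 0.0675.

>>> {"api": "arm_command", "payload": {"plan": [[[-0.0008,0,-0.0068,0,0.0075,0,1],[-0.0018,0,-0.0136,0,0.015,0,1],[-0.0028,0,-0.0202,0,0.0225,0,1],[-0.0042,0,-0.0268,0,0.03,0,1],[-0.0058,0,-0.0336,0,0.0375,0,1],[-0.0076,0,-0.04,0,0.045,0,1],[-0.0096,0,-0.0466,0,0.0525,0,1],[-0.0118,0,-0.053,0,0.06,0,1],[-0.014,0,-0.0594,0,0.0675,0,1],[-0.014,0,-0.0594,0,0.0675,0,1],[-0.014,0,-0.0594,0,0.0675,0,1],[-0.014,0,-0.0594,0,0.0675,0,1]]], "squeeze": 25}}

```text
time_s: 4.3
ee_pos: [0.5357, -0.236, 0.1611]
eef_rot: [3.141, -0.27, 0.662]
force: [-0.4, 0.4, -2.0]
grip_width: 0.0121
grip_force: 25.0
```

```bash
python3 - <<'E'
from h import *
im,d,i=grab("scene")
o=ctrl.get_obs();print(o['time_s'],o['ee_pos'],o['eef_rot'],o['force'],o['grip_width'])
cv2.imwrite("pics/a2.png",cv2.resize(im[215:365,170:320],(600,600)))
P=cloud(i,d);z=P[...,2];hsv=cv2.cvtColor(im,cv2.COLOR_BGR2HSV)
m=(z>.115)&(z<.17)&(np.hypot(P[...,0]-.503,P[...,1]+.261)<.075)&(hsv[...,2]>70)&(hsv[...,1]<60)
a=P[m];ok=np.ones(len(a),bool)
for _ in range(6):
    A=np.c_[a[:,:2],np.ones(len(a))];c=np.linalg.lstsq(A[ok],a[ok,2],rcond=None)[0];ok=abs(A@c-a[:,2])<.005
print("tilt",np.arctan(np.hypot(*c[:2])),"dir",np.arctan2(c[1],c[0]),ok.sum(),len(a))
E
```

```text
4.35 [ 0.53578237 -0.2359061   0.16110833] [ 3.14151615 -0.26977405  0.66202192] [ 0.42069508  0.22350326 -0.78840698] 0.011795672463400185
tilt 0.26730130338252295 dir 0.6435169534278681 1073 1258
```

View pics/a2.png

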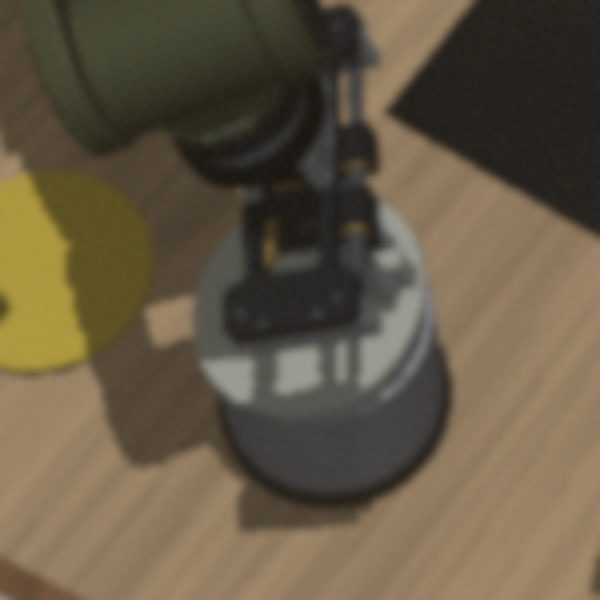

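The picture shows the lid tipped, with its far edge still on the rim; the measured tilt is 0.267 rad towards the grip. Lifting, then levelling.

Scaled: -58 mm is -0.116, -52 mm is -0.104, -0.27 rad is -0.0675.

>>> {"api": "arm_command", "payload": {"plan": [[[0.0026,0,-0.0096,0,0,0,1],[0.008,0,-0.029,0,0,0,1],[0.0134,0,-0.048,0,0,0,1],[0.0188,0,-0.068,0,0,0,1],[0.024,0,-0.086,0,0,0,1],[0.029,0,-0.104,0,0,0,1],[0.032,0,-0.116,0,-0.0125,0,1],[0.032,0,-0.116,0,-0.025,0,1],[0.032,0,-0.116,0,-0.0375,0,1],[0.032,0,-0.116,0,-0.05,0,1],[0.032,0,-0.116,0,-0.06,0,1],[0.032,0,-0.116,0,-0.0675,0,1]]], "squeeze": 25}}

```text
time_s: 5.55
ee_pos: [0.5358, -0.2359, 0.2217]
eef_rot: [3.141, 0.002, 0.662]
force: [0.3, -0.2, -1.1]
grip_width: 0.0118
grip_force: 25.0
```

>>> {"api": "arm_command", "payload": {"plan": [[[0.01,-0.012,0,0,0,0,1],[0.034,-0.042,0,0,0,0,1],[0.068,-0.086,0,0,0,0,1],[0.104,-0.132,0,0,0,0,1],[0.142,-0.18,0,0,0,0,1],[0.18,-0.228,0,0,0,0,1],[0.218,-0.276,0,0,0,0,1],[0.256,-0.324,0,0,0,0,1],[0.292,-0.368,0,0,0,0,1],[0.32,-0.404,0,0,0,0,1],[0.336,-0.424,0,0,0,0,1],[0.34,-0.43,0,0,0,0,1]]], "squeeze": 25}}

```text
time_s: 6.75
ee_pos: [0.5375, 0.039, 0.2214]
eef_rot: [-3.141, -0.001, 0.663]
force: [0.3, -0.3, -1.2]
grip_width: 0.0119
grip_force: 25.0
```

```bash
python3 - <<'E'
from h import *
im,d,i=grab("scene")
o=ctrl.get_obs();print(o['time_s'],o['ee_pos'],o['eef_rot'],o['force'],o['grip_width'],o['qpos'])
P=cloud(i,d);z=P[...,2];hsv=cv2.cvtColor(im,cv2.COLOR_BGR2HSV)
m=(z>.18)&(z<.25)&(np.hypot(P[...,0]-.5,P[...,1]-.008)<.09)&(hsv[...,2]>70)&(hsv[...,1]<60)
a=P[m];ok=np.ones(len(a),bool)
for _ in range(6):
    A=np.c_[a[:,:2],np.ones(len(a))];c=np.linalg.lstsq(A[ok],a[ok,2],rcond=None)[0];ok=abs(A@c-a[:,2])<.005
print("slope",c,ok.sum(),len(a),np.median(a[ok],0),cv2.minEnclosingCircle(a[ok][:,:2].astype(np.float32)))
E
```

```text
6.8 [0.53751783 0.03861548 0.22137212] [-3.14138249e+00 -3.23318663e-04  6.62465190e-01] [ 0.47921271 -0.60662309 -1.5455547 ] 0.012151688422923489 [3.56581620e-03 2.62877230e-01 1.53083804e+00 3.73372341e-04
 1.34775044e+00 9.11814351e-01]
slope [0.00125714 0.00084007 0.21392315] 1821 1896 [ 0.4924149  -0.00262092  0.21454562] ((0.49687111377716064, 0.005957793910056353), 0.07033808529376984)
```

The lid is level and its centre is over the mat. Lowering.

Scaled: 192 mm is 0.384, 186 mm is 0.372.

>>> {"api": "arm_command", "payload": {"plan": [[[0,0,0.016,0,0,0,1],[0,0,0.05,0,0,0,1],[0,0,0.09,0,0,0,1],[0,0,0.13,0,0,0,1],[0,0,0.17,0,0,0,1],[0,0,0.21,0,0,0,1],[0,0,0.25,0,0,0,1],[0,0,0.29,0,0,0,1],[0,0,0.324,0,0,0,1],[0,0,0.352,0,0,0,1],[0,0,0.372,0,0,0,1],[0,0,0.384,0,0,0,1]]], "squeeze": 25}}

```text
time_s: 8.0
ee_pos: [0.5375, 0.0377, 0.0285]
eef_rot: [-3.141, 0.001, 0.661]
force: [-1.0, 0.7, -2.0]
grip_width: 0.0121
grip_force: 25.0
```

Scaled: 6 mm is 0.012, 5 mm is 0.01.

>>> {"api": "arm_command", "payload": {"plan": [[[0,0,0.002,0,0,0,1],[0,0,0.004,0,0,0,1],[0,0,0.006,0,0,0,1],[0,0,0.008,0,0,0,1],[0,0,0.01,0,0,0,1],[0,0,0.012,0,0,0,1],[0,0,0.012,0,0,0,1]]], "squeeze": 25}}

```text
time_s: 8.7
ee_pos: [0.5376, 0.0381, 0.0232]
eef_rot: [-3.142, 0.0, 0.662]
force: [0.8, -0.1, -1.8]
grip_width: 0.0118
grip_force: 25.0
```

Not in contact yet: the force still shows the lid's weight. Lowering slowly until it rises.

Scaled: 1.5 mm is 0.003, 1 mm is 0.002.

>>> {"api": "arm_command", "payload": {"plan": [[[0,0,0.001,0,0,0,1],[0,0,0.002,0,0,0,1],[0,0,0.003,0,0,0,1],[0,0,0.003,0,0,0,1]]]}}

```text
time_s: 9.1
ee_pos: [0.5376, 0.0381, 0.0217]
eef_rot: [-3.142, 0.0, 0.662]
force: [-0.4, 0.9, -1.3]
grip_width: 0.0119
grip_force: 25.0
```

Scaled: 0.6 mm is 0.0012, 0.3 mm is 0.0006.

>>> {"api": "arm_command", "payload": {"plan": [[[0,0,0.0006,0,0,0,1],[0,0,0.0012,0,0,0,1],[0,0,0.0012,0,0,0,1]]]}}

```text
time_s: 9.4
ee_pos: [0.5377, 0.0381, 0.0215]
eef_rot: [3.141, -0.0, 0.662]
force: [-0.6, 1.1, 3.5]
grip_width: 0.0119
grip_force: 25.0
```

Contact at +3.5 N. Opening and rising straight up.

>>> {"api": "arm_command", "payload": {"plan": [[[0,0,0,0,0,0,0.7],[0,0,0,0,0,0,0.5],[0,0,0,0,0,0,0.3],[0,0,0,0,0,0,0.1],[0,0,0,0,0,0,0],[0,0,0,0,0,0,0],[0,0,0,0,0,0,0],[0,0,0,0,0,0,0]]]}}

```text
time_s: 10.2
ee_pos: [0.5376, 0.0381, 0.0212]
eef_rot: [-3.142, 0.0, 0.662]
force: [0.9, -0.3, -0.4]
grip_width: 0.0465
grip_force: 0.0
```

Scaled: -180 mm is -0.36, -177 mm is -0.354.

>>> {"api": "arm_command", "payload": {"plan": [[[0,0,-0.01,0,0,0,0],[0,0,-0.03,0,0,0,0],[0,0,-0.06,0,0,0,0],[0,0,-0.1,0,0,0,0],[0,0,-0.14,0,0,0,0.3],[0,0,-0.19,0,0,0,0.6],[0,0,-0.24,0,0,0,1],[0,0,-0.29,0,0,0,1],[0,0,-0.33,0,0,0,1],[0,0,-0.354,0,0,0,1],[0,0,-0.36,0,0,0,1]]], "squeeze": 10}}

```text
time_s: 11.3
ee_pos: [0.538, 0.0381, 0.2028]
eef_rot: [3.14, -0.002, 0.662]
force: [-0.2, 0.1, -0.2]
grip_width: 0.0005
grip_force: 0.0
```

```bash
python3 - <<'E'
from h import *
im,d,i=grab("scene");j,e,k=grab("top")
o=ctrl.get_obs();print(o['time_s'],o['ee_pos'],o['eef_rot'],o['force'],o['grip_width'])
P=cloud(i,d);z=P[...,2];hsv=cv2.cvtColor(im,cv2.COLOR_BGR2HSV);
m=(z>.006)&(z<.03)&(np.hypot(P[...,0]-.5,P[...,1]-.008)<.09)&(hsv[...,2]>70)&(hsv[...,1]<60)
a=P[m];A=np.c_[a[:,:2],np.ones(len(a))];c=np.linalg.lstsq(A,a[:,2],rcond=None)[0]
print("lid",c[:2],np.median(a,0),cv2.minEnclosingCircle(a[:,:2].astype(np.float32)))
# dispenser: rim and carrier from both views
for n,P in(("scene",P),("top",cloud(k,e))):
    z=P[...,2];r=np.hypot(P[...,0]-.503,P[...,1]+.261)
    q=P[(r<.08)&(z>.115)&(z<.126)];w=P[(r<.04)&(z>.09)&(z<.13)]
    print(n,"rim",len(q),cv2.minEnclosingCircle(q[:,:2].astype(np.float32)),np.median(q[:,2]),"carrier",len(w),np.median(w[:,2]))
cv2.imwrite("pics/a3.png",np.hstack([cv2.resize(im[200:360,180:380],(400,320)),cv2.resize(j[180:340,290:490],(400,320))]))
E
```

```text
11.4 [0.53752796 0.03806676 0.20110027] [-3.14153871e+00  4.51914722e-05  6.61827629e-01] [ 0.38812589  0.27031305 -0.61134015] 0.0006543347602273738
lid [ 0.0053531  -0.00291451] [0.49735713 0.00329095 0.01464707] ((0.49754881858825684, 0.009725825861096382), 0.07180807739496231)
scene rim 429 ((0.5013924837112427, -0.2626068890094757), 0.06663263589143753) 0.1192273882208823 carrier 903 0.10822567508425784
top rim 395 ((0.5040740966796875, -0.25968918204307556), 0.06514144688844681) 0.11964610467982895 carrier 806 0.10966895119373787
```

View pics/a3.png

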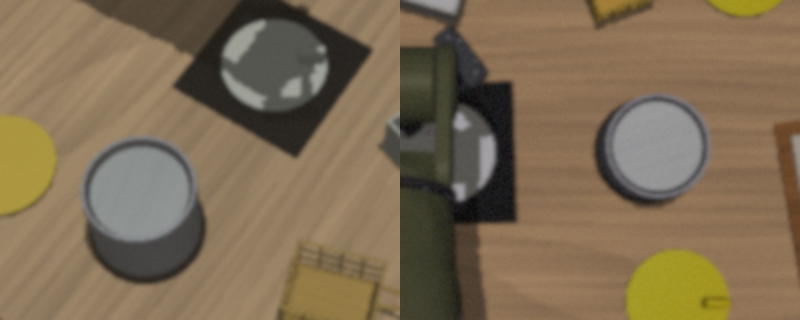

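The lid lies flat on the mat with its centre at about (0.498, 0.009). The open dispenser shows the carrier at z 0.108 and the rim centre at (0.503, -0.261). Moving over it with the fingers shut.

Scaled: 215 mm is 0.43, 212 mm is 0.424.

>>> {"api": "arm_command", "payload": {"plan": [[[-0.012,0.012,0,0,0,0,1],[-0.044,0.044,0,0,0,0,1],[-0.088,0.09,0,0,0,0,1],[-0.132,0.134,0,0,0,0,1],[-0.176,0.18,0,0,0,0,1],[-0.222,0.226,0,0,0,0,1],[-0.268,0.272,0,0,0,0,1],[-0.314,0.32,0,0,0,0,1],[-0.36,0.366,0,0,0,0,1],[-0.396,0.404,0,0,0,0,1],[-0.416,0.424,0,0,0,0,1],[-0.422,0.43,0,0,0,0,1]]]}}

```text
time_s: 12.6
ee_pos: [0.5027, -0.2623, 0.2004]
eef_rot: [-3.14, 0.0, 0.66]
force: [-0.3, -0.2, -0.4]
grip_width: 0.0006
grip_force: 0.0
```

Scaled: 90 mm is 0.18, 88 mm is 0.176.

>>> {"api": "arm_command", "payload": {"plan": [[[0,0,0.02,0,0,0,1],[0,0,0.056,0,0,0,1],[0,0,0.092,0,0,0,1],[0,0,0.124,0,0,0,1],[0,0,0.15,0,0,0,1],[0,0,0.168,0,0,0,1],[0,0,0.176,0,0,0,1],[0,0,0.18,0,0,0,1],[0,0,0.18,0,0,0,1]]]}}

```text
time_s: 13.5
ee_pos: [0.5035, -0.2612, 0.1114]
eef_rot: [3.141, -0.0, 0.662]
force: [-0.1, -0.5, 0.3]
grip_width: 0.0007
grip_force: 0.0
```

Just above the carrier. Pressing 28.5 mm from here, towards z 0.083.

Scaled: 28.5 mm is 0.057, 27 mm is 0.054.

>>> {"api": "arm_command", "payload": {"plan": [[[0,0,0.004,0,0,0,1],[0,0,0.008,0,0,0,1],[0,0,0.014,0,0,0,1],[0,0,0.02,0,0,0,1],[0,0,0.028,0,0,0,1],[0,0,0.036,0,0,0,1],[0,0,0.044,0,0,0,1],[0,0,0.05,0,0,0,1],[0,0,0.054,0,0,0,1],[0,0,0.057,0,0,0,1],[0,0,0.057,0,0,0,1],[0,0,0.057,0,0,0,1]]]}}

```text
time_s: 14.7
ee_pos: [0.5036, -0.2614, 0.0836]
eef_rot: [3.141, -0.0, 0.662]
force: [-2.4, 1.7, 8.9]
grip_width: 0.0001
grip_force: 4.7
```

```bash
python3 - <<'E'
from h import *
im,d,i=grab("scene")
o=ctrl.get_obs();print(o['time_s'],o['ee_pos'],o['force'],o['grip_width'])
P=cloud(i,d);z=P[...,2];r=np.hypot(P[...,0]-.503,P[...,1]+.261)
w=z[(r<.05)&(z>.06)&(z<.112)];print("carrier z",len(w),np.percentile(w,[10,50,90]))
hsv=cv2.cvtColor(im,cv2.COLOR_BGR2HSV)
m=(z>.006)&(z<.03)&(np.hypot(P[...,0]-.5,P[...,1]-.008)<.09)&(hsv[...,2]>70)&(hsv[...,1]<60)
a=P[m];print("lid",np.median(a,0),cv2.minEnclosingCircle(a[:,:2].astype(np.float32)))
cv2.imwrite("pics/a4.png",cv2.resize(im[150:370,170:470],(750,550)))
E
```

```text
14.75 [ 0.5035999  -0.26139976  0.08358662] [-2.57724254  1.9447716   9.40563273] 0.0004680715400235105
carrier z 370 [0.07964138 0.08313822 0.08644663]
lid [0.49727375 0.00364862 0.01472498] ((0.498191237449646, 0.010766991414129734), 0.07214263826608658)
```

View pics/a4.png

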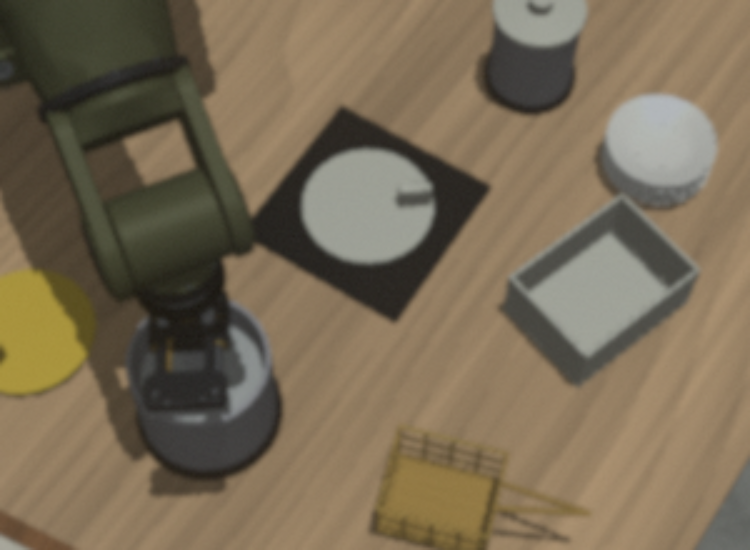

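The picture shows the lid flat and wholly on the mat, grip up, and the fingertips in the drum. The carrier is at z 0.083, about 25 mm down, pressed with 9.4 N. The tub, saucers and basket are where they were. Handing in.

```bash
python3 -c "
from station import ctrl;print(ctrl.hand_in())"
```

```text
the job is handed in; nothing more can be done
None
```

The job is handed in (no verdict was returned): the lid was tipped about 15 degrees, lifted off and laid flat on the mat, grip up, and the closed fingertips hold the carrier about 25 mm down with about 9 N, with nothing else seen to move.

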